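# Hold the test chamber's sprung hood for its spring adjustment

## Robot

A 6-joint arm with a two-finger parallel gripper is mounted at the origin on the work surface; the furniture and walls round the work are solid. World frame = base frame: x ahead of the robot, y to its left, z up, the work surface at z = 0. Lengths are in m, angles in degrees, forces in N, time in s.
With the tool pointing down it reaches from about 0.35 to 0.875 m from the base axis. Payload 4.2 kg.
Tool frame: the origin (TCP) lies on the centre line of the jaws, within the pads' length; the fingertips stand 25 mm ahead of it and the grasp point (between the pads) lies 6 mm ahead of it; z points along the fingers, y is the line along which they close (so a half turn about z gives the same grasp; the last joint's range is limited). The gripper opens to 87 mm and grips with 3 to 60 N. Pads are 19 mm wide; open, the fingers measure 117 mm over their backs; the gripper's body (75 mm by 190 mm) begins 51 mm behind the grasp point.
Start: joints at [91.536, 22.042, 0.453, 0, -68.411, -14.817], TCP at [0.144, 0.608, 0.248] pointing down, gripper open.
Joint ranges: [-179.83, 179.83], [-69.29, 118.12], [-61.27, 80.66], [-181.25, 117.63], [-171.15, -9.14], [-177.46, 177.46]. Speed limits (degrees/s): [159.86, 159.86, 180, 180, 180, 180].

## Interface

Orientations are given as a 3x3 rotation matrix whose columns are the frame's x, y, z axes.
In Python, from station import r gives the robot as it stands.
- The arm moves only by the tool move_arm, never from a script. Its argument "series" is a list of rows, each an object with "grip": the opening, from 0 (shut) to 1 (fully open); "xyz": the shift along the tool's x, y, z in mm, a list of three; "angular": the turn, a rotation vector about the tool's x, y, z in rad, a list of three. A call has 1 to 10 rows; each row is the pose to reach, as a shift and turn from the pose commanded when the call began, along the tool's axes at that moment; what a row does not reach only later rows make up. A row lasts 1/10 s, in which the tool goes at most 50 mm and 8.59 degrees, less where a joint would pass 70% of its speed; a pose out of reach is approached as far as the arm can. A call with a gripper value outside its range is refused whole. The fingers move at their own pace and stop on an object; the grip force is fixed at half the most. Time passes only in rows, so rows that repeat a pose let the fingers close. It gives the time, the measured TCP pose, the force, the opening and the grip force at its end, in the units of the state.
- r.sense(): the state, without advancing time (a new reading comes with each control period).
- r.capture(name): name is "side" or "top"; returns a dict with "img" (400x640x3 uint8, red, green, blue), "camera_matrix" (3x3 intrinsics, pixels), "rvec" (rotation vector, rad) and "tvec" (3), from world to camera coordinates, as OpenCV has them. Camera axes: x right, y down, z forward; pixel columns grow to the right and rows downward; lengths in m; the calibration is good to about 2 mm. A picture is of the moment at which its call begins. There is no depth.
- r.finish_job(): hands the job in; it is judged then, once.
The state is a dict: "time_s": time; "joints": joint angles; "joint_velocities": joint speeds; "effort": joint torques, N m; "tcp_pos": TCP position; "ee_rot": TCP orientation; "wrist_force": force on the tool from outside, world axes, zero at the start; "moment": the same for the moment, N m; "gripper_width": opening from 0.0 (shut) to 1.0 (fully open); "gripper_force": force on a finger pad.
Only numpy, scipy, OpenCV 4.12 (cv2) and the standard library are available. Lean on these libraries where they do the work, as an engineer would, in place of code of your own. Each camera call takes 0.05 s, during which the arm holds its last target. There are 200 camera calls.

## Task

The springs of the board test chamber's hood are about to be trimmed: turn the selector on the console to the green dot, which frees the hood's catch, then take the hood by its front handle and raise it a few degrees past its balance point (50 degrees open) so that the springs take over, without letting it fly up to its stop. Then bring it back and finish holding it still by the handle just below the balance point, at about 44 degrees, where it would fall shut if released; the program ends while holding it, with the selector still on green. Leave the other things on the bench where they are.

Things in the scene. Friction and masses are not known exactly. Their poses are not given: they have to be found in the camera images.
- chamber: Board test chamber, fixed on the bench: grey base 172 mm deep (x), 258 wide, 45 high, white hood on it; on its right (own -y) a white console 68 mm wide, 102 high with the selector on its black top plate. Origin: about the middle of the footprint on the bench; own +x to the hinge side at the back, -x to the front, z up. Selector axis upright at x -30, y -124.5 mm. Turned by up to 20 degrees.
- hood_hinge (a point): Middle of the hood's hinge line at the back of the chamber: x +78, y +40, z 48 mm in the chamber's frame; the line runs along the chamber's y. With the hood open by angle a the handle bar is 195 mm from it: 195 x cos(a + 0.228) mm in front of the hinge line and 48 + 195 x sin(a + 0.228) mm above the bench (shut 92, at 44 degrees 211, at balance 221 mm).
- hood (a joint): Opening angle of the hood, rad: 0 shut (the start), grows as the front rises, stop at 1.50. Hood with clear window, 150 x 248 mm, its top 107 mm up when shut. Balance at 0.87 (50 degrees): below it falls shut if let go, above it the springs throw it open. At the handle it pulls back with 2.5 N when shut, 0.4 N at 44 degrees. Locked (0.02 rad play) unless the selector is on green.
- hood_handle: Grip sleeve of the bow handle on the hood's front: round aluminium bar 12 mm thick, 78 mm long, along the chamber's y, turning freely on its pin, so a gripper pointing straight down can hold it all along the arc. Origin: its middle (hood shut: x -112, y +40, z 92 mm in the chamber's frame). Stands 40 mm out from the hood's front between two 10 mm posts 46 mm either side of its middle.
- selector (a joint): Angle of the four-way selector, rad: 0 red dot (test running), 0.524 white (standby), 1.047 green (hood free), 1.571 blue (diagnosis); grows clockwise seen from above. Clicks firmly into each position (about 0.08 N m to leave one). Starts at red or white, very rarely caught between those two.
- selector_grip (a point): On the selector's axis at half height of its grip bar, 123 mm above the bench. Black knob: skirt 40 mm wide on the console top (103 mm up), on it a bar 36 mm long, 12 thick, top at 136 mm. The point's x axis lies along the bar towards the white pointer line: at red it points 45 degrees anticlockwise (from above) of the chamber's +x, at green 15 degrees clockwise of it.
- green_dot (a point): Centre of the green dot, 9 mm across, printed on the black plate 29.5 mm from the selector's axis, 15 degrees clockwise (seen from above) of the chamber's +x. The white dot and red dot follow anticlockwise in steps of 30 degrees; the blue dot lies 30 degrees clockwise of it.
- ipa_bottle: Bystander: white dispenser bottle with blue spout, 62 x 62 x 152 mm, behind the chamber. Origin at the centre of its underside.
- flux_bottle: Bystander: small brown bottle, 38 x 38 x 77 mm, behind the chamber. Origin at the centre of its underside.
- solder_reel: Bystander: small reel with dark flanges, 60 x 60 x 42 mm. Origin at the centre of its underside.
- tip_tin: Bystander: flat round tin, 53 x 53 x 20 mm. Origin at the centre of its underside.
- spare_lens: Bystander: dark blue round lens case, 47 x 47 x 32 mm. Origin at the centre of its underside.
- wick_reel: Bystander: yellow flat reel, 48 x 48 x 10 mm. Origin at the centre of its underside.

How it is judged (in metres and radians):
On the way, in this order (a step that is already met when the one before it is completed fails the run):
1. the selector stands at the green dot (within 0.2 rad of 1.047) while the hood is still down (value of joint selector between 0.85 and 1.25 rad and value of joint hood below 0.1 rad), for 0.3 s.
2. the hood, held by its handle, is more than 2.5 degrees past its balance point (over 0.915 rad) (value of joint hood above 0.915 rad and contact force between the fingers and hood_handle above 0.15 N), for 0.1 s.
At the end, for the whole second after the job is handed in: The hood stands still (under 0.06 rad/s) between 0.66 and 0.84 rad open, that is 2 to 12 degrees below its balance point, carried by the fingers on its handle (contact over 0.15 N), and the selector is within 0.2 rad of the green position (1.047) (value of joint hood between 0.66 and 0.84 rad and velocity of joint hood between -0.06 and 0.06 rad/s and contact force between the fingers and hood_handle above 0.15 N and value of joint selector between 0.85 and 1.25 rad); the arm keeps its last pose, push and grip.
It fails at once if the hood flies up towards its stop (over 1.30 rad) (value of joint hood above 1.3 rad).
It fails at once if a bystander is moved by more than 30 mm (distance of any of ipa_bottle, flux_bottle, solder_reel, tip_tin, spare_lens, wick_reel from where it was at the start of the episode above 0.03 m).
It also fails if it takes over 45 s, if anything falls off the work surface, if the arm or the gripper's body presses on something with over 40 N, if the wrist force passes 120 N, or if a joint passes its speed limit or range.

## Working session

There is one attempt and no reset: what is moved stays moved. The work goes in short steps, Python scripts to look and compute and a tool call to move; the robot and the scene stay as the last step left them, time stands still between calls to the robot, and variables do not carry over. Pictures are saved under pics/ and viewed, at most 10 in all, crops included, and the job is handed in when it is done.

Besides the shell and the picture viewer there is one more tool, called after ">>>" by a JSON object that holds its "api" and its "payload", one argument or row to a line. move_arm: Moves the arm, as the interface text tells. Its arguments: {"type":"object","properties":{"series":{"type":"array"}},"required":["series"]}

```bash
mkdir -p pics; python3 - <<'E'
from station import r
import cv2,numpy as np
for n in("side","top"):
    c=r.capture(n); cv2.imwrite(f"pics/{n}0.png",c["img"][:,:,::-1]); np.savez(n+"0.npz",**c)
    print(n,c["camera_matrix"].tolist(),c["rvec"],c["tvec"])
s=r.sense();print(s)
E
```

```text
side [[380.307942453222, 0.0, 309.6015280162065], [0.0, 380.307942453222, 200.50907282014634], [0.0, 0.0, 1.0]] [ 2.58287495 -0.85118207  0.17260129] [-0.39250645  0.37291991  0.78654312]
top [[517.7945014437914, 0.0, 315.94667651101753], [0.0, 517.7945014437914, 185.56365229866546], [0.0, 0.0, 1.0]] [ 2.18114316 -2.18099643  0.06755996] [0.09180133 0.57121783 1.14431501]
{'time_s': 0.1, 'joints': array([ 9.15365834e+01,  2.20875298e+01,  3.89901665e-01, -2.38112846e-02,
       -6.84098611e+01, -1.48159460e+01]), 'joint_velocities': array([-0.06516931, -0.06339503,  0.1641183 ,  0.05925703,  0.03825669,
        0.00826826]), 'effort': array([-1.08557433e-04, -3.91687310e+01,  1.87937003e+01,  4.23202872e+00,
        1.34404883e-02, -7.53416180e-05]), 'tcp_pos': array([0.14344338, 0.6078422 , 0.24657612]), 'ee_rot': array([[ 9.73226469e-01, -2.29848053e-01, -3.35983175e-04],
       [-2.29848274e-01, -9.73224648e-01, -1.88569778e-03],
       [ 1.06436857e-04,  1.91243615e-03, -9.99998166e-01]]), 'wrist_force': array([ 0.17180676,  0.39495966, -0.80604298]), 'moment': array([ 0.00840093, -0.01861551, -0.00919782]), 'gripper_force': 0.0, 'gripper_width': 0.9998576708780833}
```

View pics/side0.png

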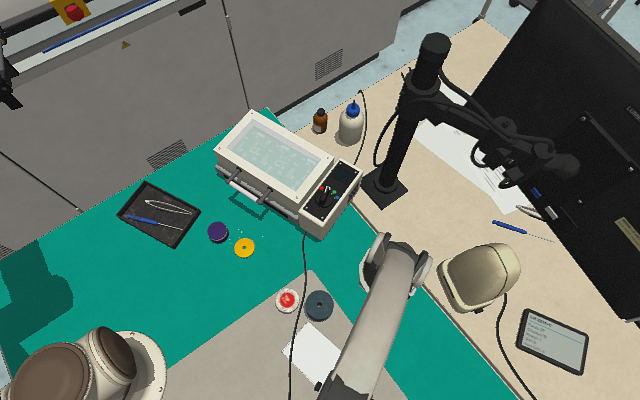

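View pics/top0.png

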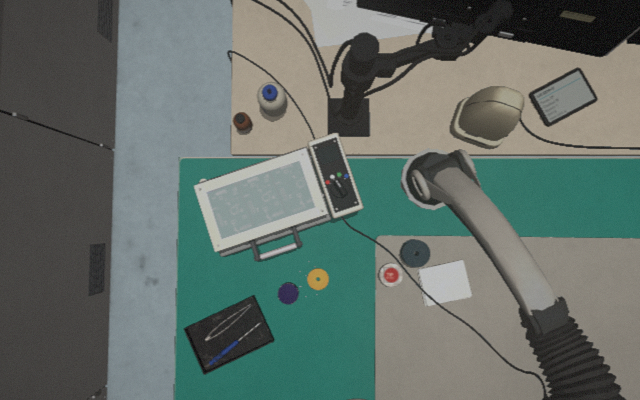

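The side view shows the chamber at about (275,170), handle at (240,193) and selector at (327,195). The top view shows the handle at (278,246) and selector at (338,185). I'll zoom in on both.

```bash
python3 - <<'E'
import cv2
a=cv2.imread("pics/side0.png")[100:245,205:370]; b=cv2.imread("pics/top0.png")[125:270,185:370]
cv2.imwrite("pics/s1.png",cv2.resize(a,None,fx=4,fy=4,interpolation=3)); cv2.imwrite("pics/t1.png",cv2.resize(b,None,fx=4,fy=4,interpolation=3))
E
```

```text
(no output)
```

View pics/s1.png

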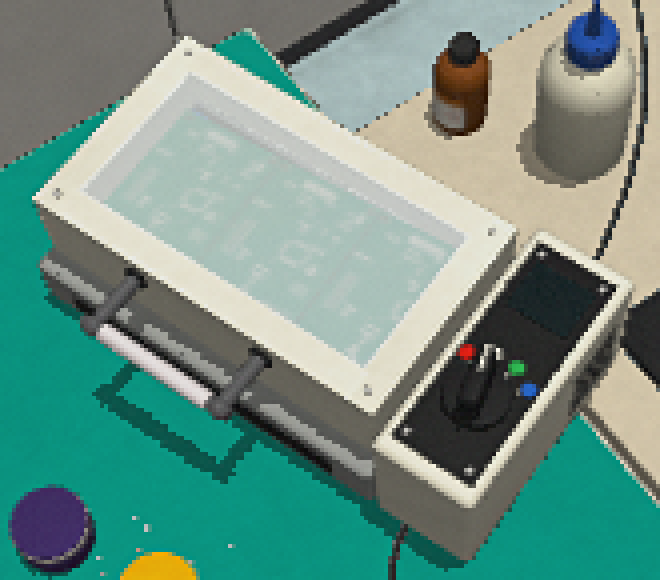

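View pics/t1.png

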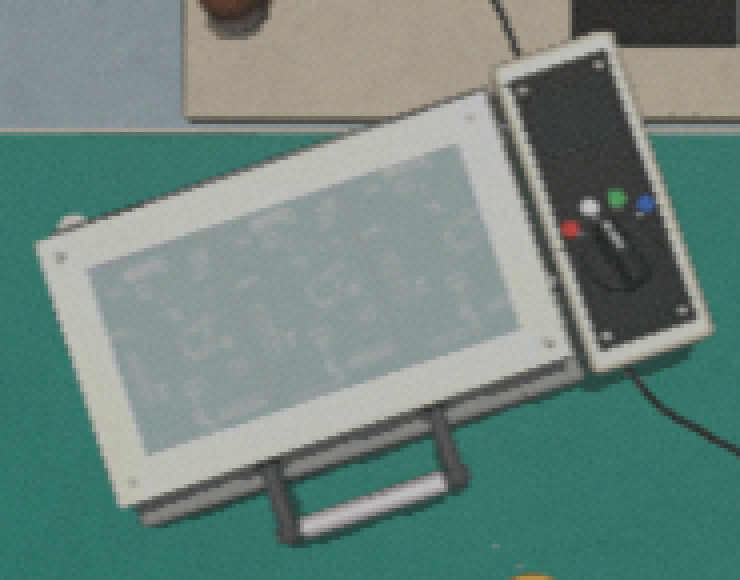

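```bash
cat >g.py <<'E'
import numpy as np,cv2
from scipy.optimize import least_squares
def cam(n):
    c=np.load(n); return c["camera_matrix"],c["rvec"],c["tvec"]
S,T=cam("side0.npz"),cam("top0.npz")
proj=lambda C,P:cv2.projectPoints(np.array(P,float).reshape(-1,1,3),C[1],C[2],C[0],None)[0][:,0]
un=lambda p,o:(np.array(p)+.5)/4-.5+np.array(o)
def tri(a,b):
    f=lambda X:np.r_[(proj(S,X)-a).ravel(),(proj(T,X)-b).ravel()]
    q=least_squares(f,[.1,.6,.1]);return q.x,np.sqrt(2*q.cost/4)
E
python3 - <<'E'
from g import *
s=un([[100,332],[212,402],[467,352],[516,369],[529,390]],(205,100))
t=un([[302,526],[447,484],[571,230],[617,199],[645,204]],(185,125))
for a,b in zip(s,t):print(np.round(tri(a,b)[0],4),round(tri(a,b)[1],2))
d=lambda k:[-.030+.0295*np.cos(np.radians(k)),-.1245+.0295*np.sin(np.radians(k)),.103]
M=np.array([[-.112,.079,.092],[-.112,.001,.092],d(45),d(-15),d(-45)])
def W(p,M):
    c,q=np.cos(p[3]),np.sin(p[3]);return np.array(M)@np.array([[c,-q,0],[q,c,0],[0,0,1]]).T+p[:3]
f=lambda p:np.r_[(proj(S,W(p,M))-s).ravel(),(proj(T,W(p,M))-t).ravel()]
best=min((least_squares(f,[.3,.6,0,y]) for y in(-1.5,0,1.5,3)),key=lambda q:q.cost)
p=best.x;print("pose",p,np.degrees(p[3]),"rms",np.sqrt(2*best.cost/20));print(np.round(best.fun.reshape(-1,2),1).tolist())
p0=p.copy();p0[2]=0;np.save("pose.npy",p0)
for k,m in dict(handle=[-.112,.04,.092],sel=[-.03,-.1245,.123],hinge=[.078,.04,.048],white=d(15)).items():print(k,W(p,m),np.hypot(*W(p,m)[:2]))
E
```

```text
[0.416  0.2091 0.0888] 0.73
[0.4404 0.132  0.0934] 0.11
[0.5721 0.0675 0.1026] 0.21
[0.5885 0.0434 0.1004] 0.25
[0.5859 0.0287 0.101 ] 0.19
pose [ 0.54723508  0.16881592 -0.00109485  0.32834534] 18.812802389490002 rms 0.45526762588305514
[[1.2, -0.1], [-0.2, -0.2], [0.2, 0.0], [0.4, -0.3], [0.3, 0.0], [0.3, 1.1], [-0.7, -0.5], [-0.3, 0.3], [-0.1, 0.2], [0.1, 0.4]]
handle [0.42831935 0.17056157 0.09090515] 0.4610300533507476
sel [0.55898618 0.04129274 0.12190515] 0.56050926854363
hinge [0.60816902 0.23183224 0.04690515] 0.6508576971381227
white [0.58349655 0.05770894 0.10190515] 0.586343372826164
```

The fit is good (0.5 px rms, heights agree with the text). The selector is at white, with its bar along world yaw of about 34°.

```bash
cat >>g.py <<'E'
from scipy.spatial.transform import Rotation as R
def go(x,y,z,yaw,s=None):
    from station import r
    s=s or r.sense(); E=np.array(s["ee_rot"]); a=np.radians(yaw)
    G=np.array([[np.cos(a),np.sin(a),0],[np.sin(a),-np.cos(a),0],[0,0,-1]])
    print("xyz",np.round(E.T@(np.array([x,y,z])-s["tcp_pos"])*1000,1),"ang",np.round(R.from_matrix(E.T@G).as_rotvec(),3))
E
python3 -c "
from g import *
go(.559,.0413,.20,33.8)"
```

```text
xyz [534.6 455.8  47.5] ang [ 0.002  0.001 -0.822]
```

>>> {"api": "move_arm", "payload": {
  "series": [
    {"grip": 0.4, "xyz": [534.6, 455.8, 10], "angular": [0.002, 0.001, -0.822]},
    {"grip": 0.4, "xyz": [534.6, 455.8, 10], "angular": [0.002, 0.001, -0.822]},
    {"grip": 0.4, "xyz": [534.6, 455.8, 10], "angular": [0.002, 0.001, -0.822]},
    {"grip": 0.4, "xyz": [534.6, 455.8, 10], "angular": [0.002, 0.001, -0.822]},
    {"grip": 0.4, "xyz": [534.6, 455.8, 10], "angular": [0.002, 0.001, -0.822]},
    {"grip": 0.4, "xyz": [534.6, 455.8, 10], "angular": [0.002, 0.001, -0.822]},
    {"grip": 0.4, "xyz": [534.6, 455.8, 10], "angular": [0.002, 0.001, -0.822]},
    {"grip": 0.4, "xyz": [534.6, 455.8, 10], "angular": [0.002, 0.001, -0.822]},
    {"grip": 0.4, "xyz": [534.6, 455.8, 10], "angular": [0.002, 0.001, -0.822]},
    {"grip": 0.4, "xyz": [534.6, 455.8, 10], "angular": [0.002, 0.001, -0.822]}
  ]
}}

```text
time_s: 1.1
tcp_pos: [0.4383, 0.2055, 0.2404]
ee_rot: [[0.831, 0.557, 0.0], [0.557, -0.831, 0.002], [0.002, -0.002, -1.0]]
wrist_force: [0.3, 0.5, 0.2]
gripper_width: 0.401
gripper_force: 0.0
```

```bash
python3 -c "
from g import *
go(.559,.0413,.20,33.8)"
```

```text
xyz [  8.7 203.7  40.1] ang [-0.002 -0.002  0.001]
```

>>> {"api": "move_arm", "payload": {
  "series": [
    {"grip": 0.4, "xyz": [8.7, 203.7, 40], "angular": [0, 0, 0]},
    {"grip": 0.4, "xyz": [8.7, 203.7, 40], "angular": [0, 0, 0]},
    {"grip": 0.4, "xyz": [8.7, 203.7, 40], "angular": [0, 0, 0]},
    {"grip": 0.4, "xyz": [8.7, 203.7, 40], "angular": [0, 0, 0]},
    {"grip": 0.4, "xyz": [8.7, 203.7, 40], "angular": [0, 0, 0]},
    {"grip": 0.4, "xyz": [8.7, 203.7, 40], "angular": [0, 0, 0]},
    {"grip": 0.4, "xyz": [8.7, 203.7, 40], "angular": [0, 0, 0]}
  ]
}}

```text
time_s: 1.8
tcp_pos: [0.5579, 0.0435, 0.2001]
ee_rot: [[0.831, 0.557, -0.0], [0.557, -0.831, 0.002], [0.001, -0.002, -1.0]]
wrist_force: [0.5, -0.1, 0.2]
gripper_width: 0.4
gripper_force: 0.0
```

```bash
python3 -c "
from g import *
go(.559,.0413,.136,33.8)
from station import r
print(r.sense()['joints'])"
```

```text
xyz [-0.3  2.6 64. ] ang [-0.002 -0.001  0.   ]
[ 20.99099396  17.96115054 -12.86415958  -0.13225573 -59.13479345
 102.90098858]
```

>>> {"api": "move_arm", "payload": {
  "series": [
    {"grip": 0.4, "xyz": [-0.3, 2, 30], "angular": [0, 0, 0]},
    {"grip": 0.4, "xyz": [-0.3, 2, 50], "angular": [0, 0, 0]},
    {"grip": 0.4, "xyz": [-0.3, 2, 64], "angular": [0, 0, 0]},
    {"grip": 0.4, "xyz": [-0.3, 2, 64], "angular": [0, 0, 0]},
    {"grip": 0.0, "xyz": [-0.3, 2, 64], "angular": [0, 0, 0]},
    {"grip": 0.0, "xyz": [-0.3, 2, 64], "angular": [0, 0, 0]},
    {"grip": 0.0, "xyz": [-0.3, 2, 64], "angular": [0, 0, 0]},
    {"grip": 0.0, "xyz": [-0.3, 2, 64], "angular": [0, 0, 0]}
  ]
}}

```text
time_s: 2.6
tcp_pos: [0.5601, 0.0408, 0.1367]
ee_rot: [[0.83, 0.558, 0.003], [0.558, -0.83, 0.0], [0.003, 0.001, -1.0]]
wrist_force: [2.8, -2.6, 0.7]
gripper_width: 0.135
gripper_force: 30.0
```

>>> {"api": "move_arm", "payload": {
  "series": [
    {"grip": 0.0, "xyz": [0, 0, 0], "angular": [0, 0, 0.12]},
    {"grip": 0.0, "xyz": [0, 0, 0], "angular": [0, 0, 0.24]},
    {"grip": 0.0, "xyz": [0, 0, 0], "angular": [0, 0, 0.36]},
    {"grip": 0.0, "xyz": [0, 0, 0], "angular": [0, 0, 0.46]},
    {"grip": 0.0, "xyz": [0, 0, 0], "angular": [0, 0, 0.53]},
    {"grip": 0.0, "xyz": [0, 0, 0], "angular": [0, 0, 0.53]},
    {"grip": 0.0, "xyz": [0, 0, 0], "angular": [0, 0, 0.53]}
  ]
}}

```text
time_s: 3.3
tcp_pos: [0.56, 0.0409, 0.1367]
ee_rot: [[0.998, 0.062, 0.002], [0.062, -0.998, 0.001], [0.002, -0.001, -1.0]]
wrist_force: [2.7, -4.5, 0.2]
gripper_width: 0.135
gripper_force: 30.1
```

>>> {"api": "move_arm", "payload": {
  "series": [
    {"grip": 0.4, "xyz": [0, 0, 0], "angular": [0, 0, 0.524]},
    {"grip": 0.4, "xyz": [0, 0, 0], "angular": [0, 0, 0]},
    {"grip": 0.4, "xyz": [0, 0, -40], "angular": [0, 0, 0]},
    {"grip": 0.4, "xyz": [0, 0, -85], "angular": [0, 0, 0]},
    {"grip": 0.4, "xyz": [0, 0, -85], "angular": [0, 0, 0]}
  ]
}}

```text
time_s: 3.8
tcp_pos: [0.5623, 0.0424, 0.2277]
ee_rot: [[0.998, 0.063, 0.013], [0.063, -0.998, 0.005], [0.013, -0.004, -1.0]]
wrist_force: [0.8, -0.3, 0.1]
gripper_width: 0.388
gripper_force: 0.0
```

```bash
python3 - <<'E'
from g import *
from station import r
import cv2
c=r.capture("top"); cv2.imwrite("pics/t2.png",cv2.resize(c["img"][140:230,290:400,::-1],None,fx=5,fy=5,interpolation=3))
c=r.capture("side"); cv2.imwrite("pics/s2.png",cv2.resize(c["img"][140:240,270:380,::-1],None,fx=5,fy=5,interpolation=3))
go(.4283,.1706,.2,-71.2)
E
```

```text
xyz [-122.6 -136.3   22.3] ang [-5.000e-03  1.000e-03  1.304e+00]
```

View pics/s2.png

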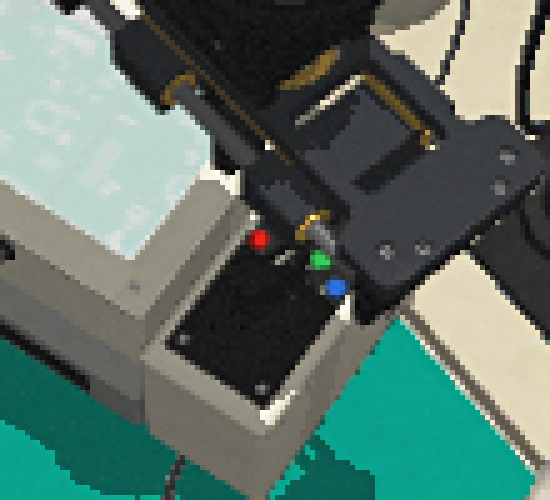

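The selector is partly hidden by the gripper (pointer near (285,257), green dot at (320,260)). My first release row also had a stray turn in it. I'll move to the handle and look again once the view is clear.

>>> {"api": "move_arm", "payload": {
  "series": [
    {"grip": 0.35, "xyz": [-122.6, -136.3, 22.3], "angular": [-0.005, 0.001, 1.304]},
    {"grip": 0.35, "xyz": [-122.6, -136.3, 22.3], "angular": [-0.005, 0.001, 1.304]},
    {"grip": 0.35, "xyz": [-122.6, -136.3, 22.3], "angular": [-0.005, 0.001, 1.304]},
    {"grip": 0.35, "xyz": [-122.6, -136.3, 22.3], "angular": [-0.005, 0.001, 1.304]},
    {"grip": 0.35, "xyz": [-122.6, -136.3, 22.3], "angular": [-0.005, 0.001, 1.304]},
    {"grip": 0.35, "xyz": [-122.6, -136.3, 22.3], "angular": [-0.005, 0.001, 1.304]},
    {"grip": 0.35, "xyz": [-122.6, -136.3, 22.3], "angular": [-0.005, 0.001, 1.304]},
    {"grip": 0.35, "xyz": [-122.6, -136.3, 22.3], "angular": [-0.005, 0.001, 1.304]},
    {"grip": 0.35, "xyz": [-122.6, -136.3, 22.3], "angular": [-0.005, 0.001, 1.304]},
    {"grip": 0.35, "xyz": [-122.6, -136.3, 22.3], "angular": [-0.005, 0.001, 1.304]}
  ]
}}

```text
time_s: 4.9
tcp_pos: [0.4274, 0.1695, 0.1974]
ee_rot: [[0.32, -0.947, -0.005], [-0.947, -0.32, -0.004], [0.002, 0.006, -1.0]]
wrist_force: [0.1, 0.5, -0.6]
gripper_width: 0.348
gripper_force: 0.0
```

```bash
python3 - <<'E'
from g import *
from station import r
import cv2
a=r.capture("top")["img"][150:220,290:380,::-1]
b=r.capture("side")["img"][160:230,290:380,::-1]
cv2.imwrite("pics/c3.png",cv2.resize(np.hstack([a,b]),None,fx=4.4,fy=4.4,interpolation=3))
go(.4283,.1706,.097,-71.2)
E
```

```text
xyz [ -1.   -1.2 101. ] ang [ 0.004 -0.002  0.001]
```

View pics/c3.png

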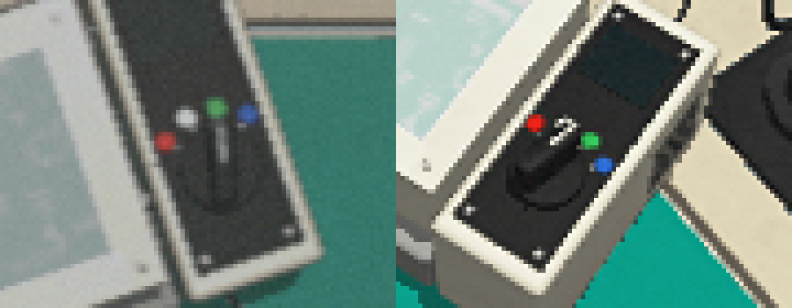

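The selector bar points at the green dot in both halves: top half at (217,107), side half at (590,141). Next I lower onto the handle.

>>> {"api": "move_arm", "payload": {
  "series": [
    {"grip": 0.35, "xyz": [-1, -1.2, 40], "angular": [0, 0, 0]},
    {"grip": 0.35, "xyz": [-1, -1.2, 80], "angular": [0, 0, 0]},
    {"grip": 0.35, "xyz": [-1, -1.2, 101], "angular": [0, 0, 0]},
    {"grip": 0.35, "xyz": [-1, -1.2, 101], "angular": [0, 0, 0]},
    {"grip": 0, "xyz": [-1, -1.2, 101], "angular": [0, 0, 0]},
    {"grip": 0, "xyz": [-1, -1.2, 101], "angular": [0, 0, 0]},
    {"grip": 0, "xyz": [-1, -1.2, 101], "angular": [0, 0, 0]},
    {"grip": 0, "xyz": [-1, -1.2, 101], "angular": [0, 0, 0]}
  ]
}}

```text
time_s: 5.8
tcp_pos: [0.4291, 0.1713, 0.099]
ee_rot: [[0.321, -0.947, -0.001], [-0.947, -0.321, -0.001], [0.001, 0.001, -1.0]]
wrist_force: [-2.3, 1.3, 1.8]
gripper_width: 0.128
gripper_force: 30.0
```

```bash
cat >arc.py <<'E'
from g import *
from station import r
import sys
s=r.sense();p=np.load("pose.npy");cx=np.array([np.cos(p[3]),np.sin(p[3])])
E=s["ee_rot"];t=s["tcp_pos"];g=t+.006*E[:,2]
hx=(g[:2]-p[:2])@cx;hl=.078-hx
a=np.arctan2(g[2]-.047,hl)-.228
print("t",s["time_s"],"angle est",round(a,3),"radius",round(np.hypot(hl,g[2]-.047),4),"F",np.round(s["wrist_force"],1),s["gripper_width"])
for b in map(float,sys.argv[1:]):
    d=.195*(np.array([np.cos(b+.228),np.sin(b+.228)])-np.array([np.cos(a+.228),np.sin(a+.228)]))
    print(b,np.round(E.T@np.r_[-d[0]*cx,d[1]]*1000,1))
E
python3 arc.py .08 .16 .24 .32 .40 .48 .56
```

```text
t 5.8 angle est 0.011 radius 0.1946 F [-2.3  1.3  1.8] 0.1279685616390436
0.08 [  0.   -3.6 -13. ]
0.16 [  0.   -8.9 -27.7]
0.24 [  0.  -15.4 -41.9]
0.32 [  0.  -23.  -55.5]
0.4 [  0.  -31.6 -68.5]
0.48 [  0.  -41.3 -80.8]
0.56 [ -0.  -51.8 -92.2]
```

>>> {"api": "move_arm", "payload": {
  "series": [
    {"grip": 0, "xyz": [0, -3.6, -13], "angular": [0, 0, 0]},
    {"grip": 0, "xyz": [0, -8.9, -27.7], "angular": [0, 0, 0]},
    {"grip": 0, "xyz": [0, -15.4, -41.9], "angular": [0, 0, 0]},
    {"grip": 0, "xyz": [0, -23, -55.5], "angular": [0, 0, 0]},
    {"grip": 0, "xyz": [0, -31.6, -68.5], "angular": [0, 0, 0]},
    {"grip": 0, "xyz": [0, -41.3, -80.8], "angular": [0, 0, 0]},
    {"grip": 0, "xyz": [0, -51.8, -92.2], "angular": [0, 0, 0]},
    {"grip": 0, "xyz": [0, -51.8, -92.2], "angular": [0, 0, 0]},
    {"grip": 0, "xyz": [0, -51.8, -92.2], "angular": [0, 0, 0]}
  ]
}}

```text
time_s: 6.7
tcp_pos: [0.4765, 0.1874, 0.1913]
ee_rot: [[0.321, -0.947, -0.005], [-0.947, -0.321, -0.003], [0.001, 0.005, -1.0]]
wrist_force: [-8.1, 0.3, 6.2]
gripper_width: 0.128
gripper_force: 30.0
```

```bash
python3 arc.py .6 .65 .7 .75 .8 .85 .9 .95 .97
```

```text
t 6.7 angle est 0.555 radius 0.1961 F [-8.1  0.3  6.2] 0.12815541858433924
0.6 [-0.  -6.3 -6.1]
0.65 [ -0.  -13.6 -12.6]
0.7 [ -0.  -21.2 -18.7]
0.75 [ -0.  -29.2 -24.3]
0.8 [ -0.  -37.3 -29.6]
0.85 [ -0.  -45.8 -34.5]
0.9 [ -0.  -54.5 -39. ]
0.95 [ -0.1 -63.4 -43. ]
0.97 [ -0.1 -67.  -44.4]
```

>>> {"api": "move_arm", "payload": {
  "series": [
    {"grip": 0, "xyz": [0, -5.6, -6.8], "angular": [0, 0, 0]},
    {"grip": 0, "xyz": [0, -12.9, -13.3], "angular": [0, 0, 0]},
    {"grip": 0, "xyz": [0, -20.5, -19.5], "angular": [0, 0, 0]},
    {"grip": 0, "xyz": [0, -28.5, -25.1], "angular": [0, 0, 0]},
    {"grip": 0, "xyz": [0, -36.7, -30.4], "angular": [0, 0, 0]},
    {"grip": 0, "xyz": [0, -45.2, -35.3], "angular": [0, 0, 0]},
    {"grip": 0, "xyz": [0, -54, -39.9], "angular": [0, 0, 0]},
    {"grip": 0, "xyz": [0, -63, -44], "angular": [0, 0, 0]},
    {"grip": 0, "xyz": [0, -66.6, -45.4], "angular": [0, 0, 0]},
    {"grip": 0, "xyz": [0, -66.6, -45.4], "angular": [0, 0, 0]}
  ]
}}

```text
time_s: 7.7
tcp_pos: [0.5436, 0.2103, 0.2381]
ee_rot: [[0.322, -0.947, 0.004], [-0.947, -0.322, -0.0], [0.001, -0.004, -1.0]]
wrist_force: [-3.6, 1.8, 5.2]
gripper_width: 0.13
gripper_force: 30.0
```

```bash
python3 arc.py .9 .85 .8 .76
```

```text
t 7.7 angle est 0.99 radius 0.1972 F [-3.6  1.8  5.2] 0.12969223869892493
0.9 [ 0.  16.3  6.8]
0.85 [ 0.  25.  11.1]
0.8 [ 0.  33.5 15.9]
0.76 [ 0.  40.1 20.1]
```

>>> {"api": "move_arm", "payload": {
  "series": [
    {"grip": 0, "xyz": [0, 0, 0], "angular": [0, 0, 0]},
    {"grip": 0, "xyz": [0, 0, 0], "angular": [0, 0, 0]},
    {"grip": 0, "xyz": [0, 8.5, 3], "angular": [0, 0, 0]},
    {"grip": 0, "xyz": [0, 16.5, 6.5], "angular": [0, 0, 0]},
    {"grip": 0, "xyz": [0, 25.3, 10.7], "angular": [0, 0, 0]},
    {"grip": 0, "xyz": [0, 33.7, 15.5], "angular": [0, 0, 0]},
    {"grip": 0, "xyz": [0, 40.3, 19.7], "angular": [0, 0, 0]},
    {"grip": 0, "xyz": [0, 40.3, 19.7], "angular": [0, 0, 0]},
    {"grip": 0, "xyz": [0, 40.3, 19.7], "angular": [0, 0, 0]},
    {"grip": 0, "xyz": [0, 40.3, 19.7], "angular": [0, 0, 0]}
  ]
}}

```text
time_s: 8.7
tcp_pos: [0.5037, 0.1967, 0.2159]
ee_rot: [[0.321, -0.947, -0.001], [-0.947, -0.321, -0.002], [0.002, 0.002, -1.0]]
wrist_force: [-2.0, 2.2, 1.2]
gripper_width: 0.122
gripper_force: 30.0
```

```bash
python3 arc.py; python3 - <<'E'
from g import *
from station import r
import cv2
a=r.capture("top")["img"][110:270,180:380,::-1];b=r.capture("side")["img"][90:250,190:390,::-1]
cv2.imwrite("pics/c5.png",cv2.resize(np.hstack([a,b]),None,fx=2,fy=2,interpolation=3))
E
python3 arc.py
```

```text
t 8.7 angle est 0.748 radius 0.1967 F [-2.   2.2  1.2] 0.12171787608983713
t 8.8 angle est 0.748 radius 0.1967 F [-1.6  2.5  1.2] 0.12253552105731286
```

View pics/c5.png

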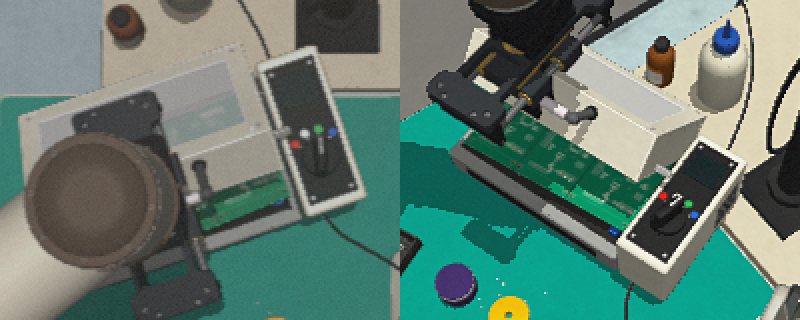

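The hood is held open at about 0.75 rad by the handle (side half, around (545,108)). The selector points at green, the bottles, lens case and wick reel are undisturbed, and the arm is still.

```bash
python3 -c "
from station import r
print(r.finish_job())"
```

```text
the job is handed in; nothing more can be done
None
```

I handed the job in with the selector on green and the hood held still by its handle at about 0.75 rad (43°), after raising it to about 0.99 rad (57°), past its balance point; the hand-in gave no verdict.

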